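# Drive the cable bushing out of the charging riser

### The arm

A 6-joint arm with a two-finger parallel gripper is mounted at the origin on the work surface. World frame = base frame: x ahead of the robot, y to its left, z up, the work surface at z = 0. Lengths are in m, angles in rad, forces in N, time in s.
With the tool pointing down it reaches from about 0.35 to 0.85 m from the base axis. Payload 8.1 kg.
Tool frame: the origin (TCP) lies between the finger pads; the fingertips stand 8 mm ahead of it and the grasp point (between the pads) lies 11 mm behind it (robot.tip_reach is the y of the fingertips in the tool frame, in m); y points along the fingers, z is the direction in which the jaws open and shut, and the axes are right-handed (so a half turn about y gives the same grasp; the last joint's range is limited). The gripper opens to 93 mm and grips with 3 to 60 N. Pads are 15 mm wide; open, the fingers measure 128 mm over their backs; the gripper's body (75 mm by 188 mm) begins 65 mm behind the grasp point.
Start: joints at [-1.43, 0.13, 1.488, -0, 1.523, -0.085], TCP at [0.134, -0.585, 0.227] pointing down, gripper open.
Joint ranges: [-2.96, 2.96], [-0.89, 2.26], [0.02, 2.5], [-1.34, 4.48], [0, 2.73], [-2.66, 2.66]. Speed limits (rad/s): [2.39, 2.39, 2.79, 3.14, 3.14, 3.14].

### API

Orientations are given as a rotation vector (axis times angle).
In Python, from plant import robot gives the robot as it stands.
- The arm moves only by the tool carry_out, never from a script. Its argument "increments" is a list of rows, each an object with "linear": the shift along the tool's x, y, z in m, a list of three; "yaw": the turn about the tool's y in rad. A call has 1 to 5 rows; each row is the pose to reach, as a shift and turn from the pose measured when the call began, along the tool's axes at that moment; what a row does not reach only later rows make up. A row lasts 1/8 s, in which the tool goes at most 62.5 mm and 10.7 degrees, less where a joint would pass 70% of its speed; a pose out of reach is approached as far as the arm can. A call with a gripper value outside its range is refused whole. "gripper" is the opening, from 0 (shut) to 1 (fully open), set as the call begins (left out, the last holds). The fingers move at their own pace and stop on an object; "newtons" is the grip in N (left out, the last holds). Time passes only in rows, so rows that repeat a pose let the fingers close. It gives the time, the measured TCP pose, the force and the opening at its end, in the units of the state.
- robot.read_state(): the state, without advancing time (a new reading comes with each control period).
- robot.read_camera(name): name is "scene" or "top" or "wrist"; returns the picture (420x560x3 uint8, blue, green, red); there is no depth.
- robot.camera_params(name): a dict with "fov_y" (degrees; the focal length in pixels is half the picture's height over the tangent of half this angle, whatever the lens; pixels are square), "cx", "cy" (the principal point, pixels), "k1" (the pictures are not rectified: a ray, as slopes to the right and down, at radius r is drawn at 1 + k1 r^2 times it, then the intrinsics apply), "R" (3x3) and "t" (3): a world point X has camera coordinates R X + t. Camera axes: x right, y down, z forward; pixel columns grow to the right and rows downward; lengths in m; the calibration is good to about 2 mm. A picture is of the moment at which its call begins: read the wrist's pose just before it. camera_params takes no time and is no camera call; for the wrist camera it gives the pose at the moment of the call.
- robot.close_job(): hands the job in, once; it reports no verdict.
The state is a dict: "t": time; "q": joint angles; "dq": joint speeds; "joint_torque": joint torques, N m; "tool_pos": TCP position; "orientation": TCP orientation; "force": force on the tool from outside, world axes, zero at the start; "wrist_torque": the same for the moment, N m; "opening": finger opening in m.
Only numpy, scipy, OpenCV 4.12 (cv2) and the standard library are available. Lean on these libraries where they do the work, as an engineer would, in place of code of your own. Each camera call takes 0.05 s, during which the arm holds its last target.

### The job

Take the steel drift from its wooden stand and use it to push the tight cable bushing down and out of the hole in the charging riser, pressing slowly until the bushing has dropped into the clear tray below and the drift's collar sits firmly (5 to 25 N) on the rubber-topped ring around the hole; never press with more than 25 N on the bushing or the riser. Then lower the drift back into its stand, collar down on the wood, and let go. Leave the cup, the charging puck, the garage opener and the acrylic box where they are.

Things in the scene. Friction and masses are not known exactly. Their poses are not given: they have to be found in the camera images.
- drift_handle (a point): Centre of the square wooden grip (24 x 24 mm, 60 mm tall, flats along this point's x and y) of the loose steel drift, 120 g, 124 mm long. z points up along the rod. The underside of its steel collar (diameter 34 mm, 6 mm thick) is 36 mm below this point, the tip 94 mm below. It starts standing in the stand, collar on the wood.
- drift_tip (a point): Centre of the end of the drift's nose; same axes as drift_handle. Going up from here: nose of diameter 12 mm for 26 mm, taper 6 mm long, guide of diameter 18 mm for 26 mm, then the collar, whose underside is 58 mm above this point.
- stand_hole (a point): Centre of the upper mouth of the 22 mm hole in the drift stand, 66 mm above the shelf, z up. With the drift home, its collar lies on the block and drift_handle is 36 mm above this point.
- bore (a point): Centre of the vertical 20 mm bore in the riser's wooden top, 105 mm above the shelf; z up. The drift's guide has 1 mm of play all round: side force builds up off-centre; read it and yield. A ring (23 mm inside, 42 outside; rubber-topped, giving about 0.08 mm per N) round the bore stands 2 to 12 mm above the wood, not measured: the collar meets it with the tip 46 to 56 mm below this point; feel for it.
- bushing_center (a point): Centre (half-way up) of the loose white plastic cable bushing, 28 mm long, body diameter 19 mm, foot tapering over 8 mm to 11 mm, 20 g, z up. It starts upright in the bore, top face 8 mm below the riser's top, its foot resting on two hidden spring catches.
- stand: Fixed drift stand, a dark wood block 80 x 80 mm, 66 mm tall, with a vertical 22 mm through hole; origin at the centre of its underside, z up, axes along its sides.
- riser: Fixed dark wood charging riser, a bridge 100 (x) by 150 (y) by 105 mm tall, top 30 mm thick; origin at the centre of its footprint, bore on its z axis. A clear tray is fixed under the bore: inside 90 x 110 mm, floor 3 mm above the origin, walls 20 mm high.
- drift: The loose drift; origin at the tip, z up along the rod.
- bushing: The same bushing; origin at its small lower end, z up. The catches (14 mm apart, 33 to 43 mm below the riser's wooden top) yield to the slowly pushed bushing at roughly 8 to 15 N and resist more the faster it goes: 10 mm/s is fine, 50 mm/s breaks the 25 N limit. It drops free once its top is 43 mm below the wooden top.
- cup: White ceramic cup, diameter 80 mm, 85 mm tall, origin at the centre of its underside. Bystander.
- puck: Olive silicone charging puck, diameter 60 mm, 12 mm thick, origin at the centre of its underside. Bystander.
- opener: Black plastic garage opener, 60 x 36 x 14 mm, origin at the centre of its underside. Bystander.
- abox: Fixed clear acrylic box with a flip-top lid, 130 x 160 mm, 75 mm tall, origin at the centre of its underside. Bystander.
Mind the look-alikes: they are no part of the job. Leave any turquoise look-alike of the riser alone.

How it is judged:
On the way, in this order (a step that is already met when the one before it is completed fails the run):
1. the drift is lifted clear of its stand (z of drift_tip in the frame of stand above 0.069 m), for 0.1 s.
2. the bushing has left the bore downward and the drift's collar is pressed on the riser's ring with more than 5 N, nose through the bore (z of bushing_center in the frame of riser below 0.04 m and z of drift_tip in the frame of riser below 0.061 m and horizontal distance between drift_tip and bore below 0.006 m and contact force between drift and riser above 5 N), for 0.15 s.
At the end, for the whole second after the job is handed in: The drift stands in its stand, released and at rest, upright within 0.1 rad, tip within 8 mm of the hole's axis and collar within 4 mm of the wood; the bushing lies at rest in the riser's clear tray (horizontal distance between drift_handle and stand_hole below 0.012 m and horizontal distance between drift_tip and stand_hole below 0.008 m and z of drift_tip in the frame of stand below 0.012 m and angle between drift's own z axis and vertical below 0.1 rad and z of bushing_center in the frame of riser below 0.04 m and x of bushing_center in the frame of riser between -0.046 and 0.046 m and y of bushing_center in the frame of riser between -0.056 and 0.056 m and linear speed of drift below 0.02 m/s and linear speed of bushing below 0.03 m/s); the robot touches nothing.
It fails at once if the drift presses on the bushing with more than 25 N (contact force between drift and bushing above 25 N).
It fails at once if the drift presses on the riser with more than 25 N (contact force between drift and riser above 25 N).
It fails at once if the cup, puck or opener is moved by more than 20 mm (distance of any of cup, puck, opener from where it was at the start of the episode above 0.02 m).
It fails at once if the acrylic box is struck with more than 5 N (contact force between anything else and abox above 5 N).
It also fails if it takes over 72 s, if anything falls off the work surface, if the arm or the gripper's body presses on something with over 40 N, if the wrist force passes 120 N, or if a joint passes its speed limit or range.

## Working session

There is one attempt and no reset: what is moved stays moved. The work goes in short steps, Python scripts to look and compute and a tool call to move; the robot and the scene stay as the last step left them, time stands still between calls to the robot, and variables do not carry over. Pictures are saved under pics/ and viewed, and the job is handed in when it is done.

Besides the shell and the picture viewer there is one more tool, called in YAML: its name, and indented under it one key for each argument. carry_out: Moves the arm, as the interface text tells. Its arguments: {"type":"object","properties":{"increments":{"type":"array","items":{"type":"object","properties":{"linear":{"type":"array","items":{"type":"number"}},"yaw":{"type":"number"}}}},"gripper":{"type":"number"},"newtons":{"type":"number"}},"required":["increments"]}

```bash
ls; mkdir -p pics; cat > h.py <<'E'
import numpy as np,cv2
from plant import robot
from scipy.spatial.transform import Rotation as Ro
def ray(p,u,v):
    h=420; f=h/2/np.tan(np.radians(p['fov_y'])/2)
    d=np.array([(u-p['cx'])/f,(v-p['cy'])/f]); 
    s=d.copy()
    for _ in range(30): s=d/(1+p['k1']*(s@s))
    R=np.array(p['R']);t=np.array(p['t'])
    return -R.T@t, R.T@np.array([s[0],s[1],1.])
def atz(p,u,v,z):
    c,d=ray(p,u,v); return c+d*(z-c[2])/d[2]
def proj(p,X):
    f=210/np.tan(np.radians(p['fov_y'])/2)
    c=np.array(p['R'])@np.array(X)+np.array(p['t']); s=c[:2]/c[2]; s=s*(1+p['k1']*(s@s))
    return s*f+[p['cx'],p['cy']]
def tri(obs):
    A=np.zeros((3,3));b=np.zeros(3)
    for p,u,v in obs:
        c,d=ray(p,u,v);d/=np.linalg.norm(d);M=np.eye(3)-np.outer(d,d);A+=M;b+=M@c
    return np.linalg.solve(A,b)
E
python3 - <<'E'
from h import *
import pickle
print(robot.read_state())
P={}
for n in ['scene','top','wrist']:
    P[n]=robot.camera_params(n); im=robot.read_camera(n); cv2.imwrite(f'pics/{n}0.png',im); print(n,P[n])
pickle.dump(P,open('P0.pkl','wb'))
E
```

```text
pics
{'t': 0.0, 'q': array([-1.43039713e+00,  1.31182108e-01,  1.48927496e+00, -5.10198608e-05,
        1.52300588e+00, -8.54240131e-02]), 'dq': array([-0.00110296,  0.00098443,  0.00024143, -0.0032011 , -0.00011833,
       -0.00166109]), 'joint_torque': array([-2.98180552e-03, -5.59842610e+01, -4.91761351e+01,  7.64313480e-02,
        3.48999817e-02, -1.46259340e-04]), 'tool_pos': array([ 0.13425569, -0.58421045,  0.22557731]), 'orientation': array([-0.23845888,  2.10392306, -2.09997107]), 'force': array([-0.48665538,  0.18523799,  0.49799102]), 'wrist_torque': array([ 0.00641063, -0.02986752, -0.0405577 ]), 'opening': 0.09292652290232858}
scene {'fov_y': 48.105208345227624, 'cx': 281.6527128756167, 'cy': 212.16729706511973, 'k1': 0.04573165614126237, 'R': array([[-0.52444857,  0.85116179,  0.0218472 ],
       [ 0.46648045,  0.30870097, -0.82891478],
       [-0.71228484, -0.42453188, -0.55894811]]), 't': array([ 0.25635318, -0.17649762,  1.70958888])}
top {'fov_y': 49.42259421405974, 'cx': 285.911980529735, 'cy': 212.0227912906092, 'k1': -0.1470675567760996, 'R': array([[ 0.01652705, -0.99950192,  0.02688428],
       [-0.99682447, -0.01856562, -0.07743571],
       [ 0.07789626, -0.02551912, -0.99663481]]), 't': array([0.00891244, 0.53807897, 1.30571958])}
wrist {'fov_y': 71.3132707479724, 'cx': 280.74001122647803, 'cy': 203.63723047360355, 'k1': -0.05412457396931474, 'R': array([[ 2.23902702e-01, -9.74611237e-01, -7.19115856e-04],
       [-9.32777315e-01, -2.14505708e-01,  2.89678755e-01],
       [-2.82478424e-01, -6.41890810e-02, -9.57123661e-01]]), 't': array([-0.59845419, -0.03208445,  0.38982655])}
```

View pics/scene0.png

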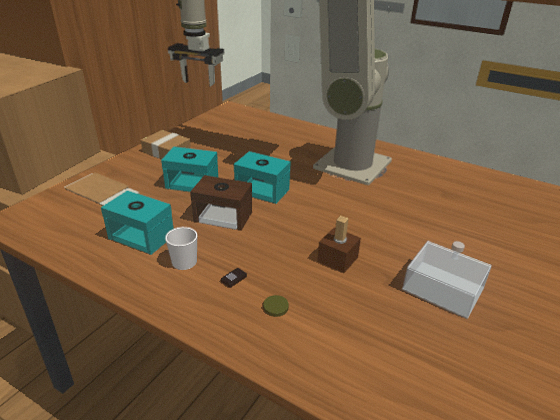

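View pics/top0.png

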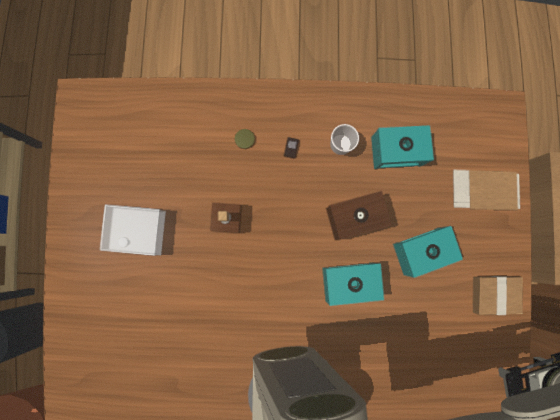

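View pics/wrist0.png

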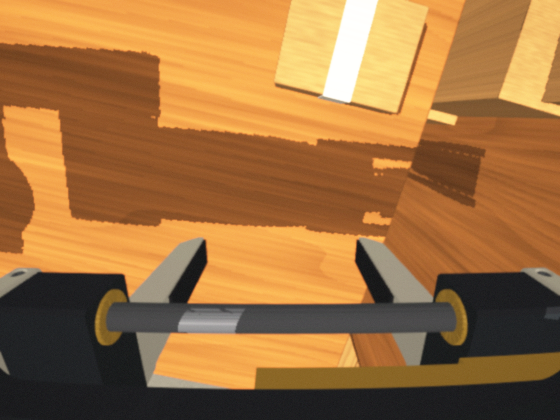

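The dark-wood riser is at top (361,215) / scene (222,203). The three turquoise boxes at top (404,146), (430,251) and (354,284) are look-alikes. The stand with the drift is at top (231,217) / scene (340,245). I'll confirm both in enlarged crops.

```bash
python3 - <<'E'
import cv2,numpy as np
t=cv2.imread('pics/top0.png');s=cv2.imread('pics/scene0.png')
def c(im,x,y,w,h,k): return cv2.resize(im[y:y+h,x:x+w],None,fx=k,fy=k,interpolation=cv2.INTER_CUBIC)
cv2.imwrite('pics/c_top.png',np.hstack([c(t,200,190,60,60,6),c(t,320,185,70,60,6)]))
cv2.imwrite('pics/c_sc.png',np.hstack([c(s,310,205,65,75,6),c(s,185,170,65,75,6)]))
E
```

```text
(no output)
```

View pics/c_top.png

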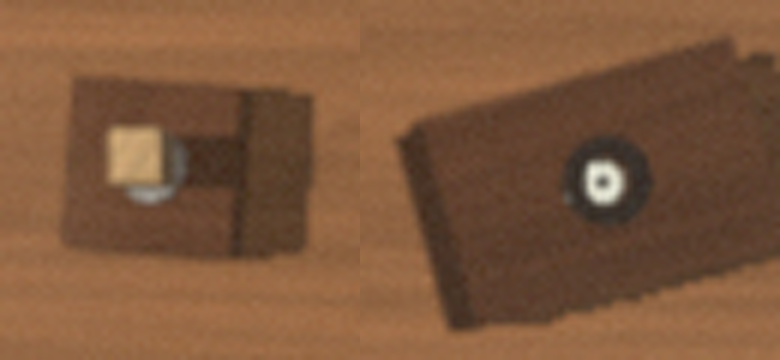

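View pics/c_sc.png

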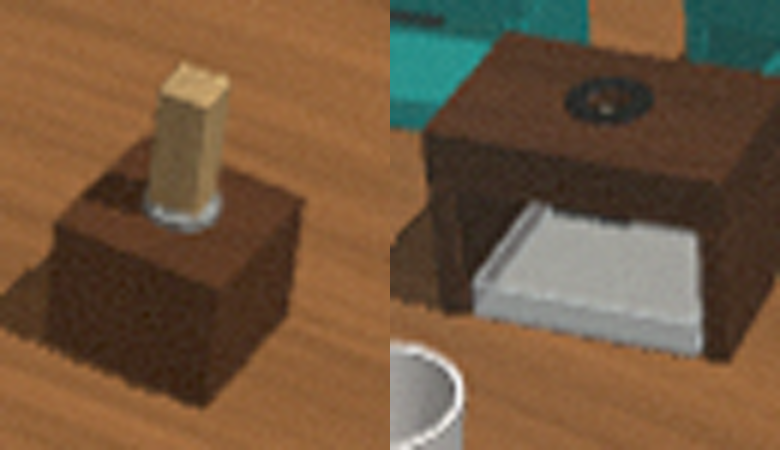

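The crops show the drift with its square wooden grip in the stand, and the dark-brown riser holding a white bushing above the clear tray. Next I'll measure both.

```bash
python3 - <<'E'
from h import *
import pickle
P=pickle.load(open('P0.pkl','rb'));T=P['top'];S=P['scene']
ct=lambda x,y:(200+x/6,190+y/6); cr=lambda x,y:(320+(x-360)/6,185+y/6)
cs=lambda x,y:(310+x/6,205+y/6); cq=lambda x,y:(185+(x-390)/6,170+y/6)
print('drift top', atz(T,*ct(137,155),.132), atz(S,*cs(195,85),.132), tri([(T,*ct(137,155)),(S,*cs(195,85))]))
print('bushing/ring top',atz(T,*cr(603,182),.097),atz(T,*cr(606,181),.112),atz(S,*cq(608,100),.112),tri([(T,*cr(606,181)),(S,*cq(608,100))]))
def quad(name,p,pts,z):
    X=np.array([atz(p,*q,z) for q in pts]);print(name,X[:,:2].round(4).tolist(),'mean',X.mean(0).round(4))
    for i in range(len(X)):
        d=X[(i+1)%len(X)]-X[i];print('  len',np.linalg.norm(d).round(4),'ang',np.degrees(np.arctan2(d[1],d[0])).round(1))
quad('stand top T',T,[ct(76,77),ct(246,90),ct(238,256),ct(63,246)],.066)
quad('stand top S',S,[cs(152,140),cs(302,202),cs(216,288),cs(55,222)],.066)
quad('riser top T',T,[cr(413,125),cr(730,38),cr(470,328)],.105)
quad('riser top S',S,[cq(505,32),cq(790,75),cq(720,185),cq(428,135)],.105)
quad('grip T',T,[ct(107,127),ct(163,125),ct(165,183),ct(110,185)],.132)
quad('grip S',S,[cs(182,63),cs(229,77),cs(208,104),cs(160,93)],.132)
for n,u,v,z in [('cup',345,140,.08),('puck',245,139,.012),('opener',292,148,.014)]: print(n,atz(T,u,v,z))
E
```

```text
drift top [0.51586269 0.18874818 0.132     ] [0.52097998 0.19582531 0.132     ] [0.51531585 0.19126217 0.1270213 ]
bushing/ring top [ 0.5265496  -0.18578458  0.097     ] [ 0.52592214 -0.18429816  0.112     ] [ 0.53739365 -0.17431944  0.112     ] [ 0.5259927  -0.18507299  0.10297963]
stand top T [[0.5564, 0.2258], [0.5517, 0.146], [0.474, 0.1478], [0.4771, 0.2297]] mean [0.5148 0.1873 0.066 ]
  len 0.08 ang -93.3
  len 0.0777 ang 178.6
  len 0.0819 ang 87.8
  len 0.0793 ang -2.8
stand top S [[0.481, 0.1624], [0.4864, 0.2373], [0.5609, 0.2313], [0.558, 0.1542]] mean [0.5216 0.1963 0.066 ]
  len 0.075 ang 85.9
  len 0.0748 ang -4.6
  len 0.0772 ang -92.2
  len 0.0774 ang 173.9
riser top T [[0.5504, -0.0966], [0.5936, -0.2434], [0.4584, -0.1235]] mean [ 0.5341 -0.1545  0.105 ]
  len 0.153 ang -73.6
  len 0.1807 ang 138.4
  len 0.0959 ang 16.3
riser top S [[0.5045, -0.2642], [0.4606, -0.123], [0.5599, -0.0932], [0.6001, -0.2317]] mean [ 0.5313 -0.178   0.105 ]
  len 0.1478 ang 107.3
  len 0.1038 ang 16.7
  len 0.1443 ang -73.8
  len 0.1009 ang -161.2
grip T [[0.5281, 0.2024], [0.5294, 0.1776], [0.5037, 0.176], [0.5023, 0.2004]] mean [0.5159 0.1891 0.132 ]
  len 0.0249 ang -86.9
  len 0.0258 ang -176.5
  len 0.0244 ang 93.2
  len 0.0258 ang 4.5
grip S [[0.5092, 0.1841], [0.5077, 0.2052], [0.5305, 0.2063], [0.5344, 0.1861]] mean [0.5205 0.1955 0.132 ]
  len 0.0211 ang 94.0
  len 0.0229 ang 2.7
  len 0.0205 ang -79.3
  len 0.0252 ang -175.4
cup [ 0.7413827  -0.14449771  0.08      ]
puck [0.75380549 0.14329825 0.012     ]
opener [0.72899298 0.0032955  0.014     ]
```

```bash
cat >> h.py <<'E'
def plan(X,jaw=None):
    """increments in tool axes to TCP X; jaw = world angle(deg) for tool z (jaw dir), mod 180"""
    s=robot.read_state();R=Ro.from_rotvec(s['orientation']).as_matrix()
    out=R.T@(np.array(X)-s['tool_pos']); yaw=0
    a=np.degrees(np.arctan2(R[1,2],R[0,2]))
    if jaw is not None:
        d=(jaw-a+90)%180-90   # world ccw
        yaw=np.radians(d)*(1 if R[2,1]>0 else -1)
    print('pos',s['tool_pos'].round(4),'jaw',a.round(2),'y',R[:,1].round(3),'F',s['force'].round(2),'open',round(s['opening'],4),'t',round(s['t'],2),'q6',s['q'].round(2))
    print('linear',out.round(4),'yaw',round(float(yaw),4))
E
python3 - <<'E'
from h import *
plan([.44,-.185,.30],-73.6)
p=robot.camera_params('wrist');R=np.array(p['R']);print('cam',-R.T@p['t'],'fwd',R[2],robot.read_state()['tool_pos'])
R0=Ro.from_rotvec(robot.read_state()['orientation']).as_matrix();print(R0)
print('cam in tool',R0.T@(-R.T@p['t']-robot.read_state()['tool_pos']))
E
```

```text
pos [ 0.1343 -0.5844  0.2258] jaw -77.06 y [-0.     0.001 -1.   ] F [ 0.8   0.99 -0.26] open 0.0928 t 0.15 q6 [-1.43  0.13  1.49  0.    1.52 -0.09]
linear [-0.3874 -0.0737 -0.3209] yaw -0.0604
cam [ 0.21419065 -0.56515625  0.38210541] fwd [-0.28244719 -0.06440803 -0.95711817] [ 0.13429958 -0.58436107  0.22584583]
[[-9.74614696e-01 -1.91511448e-04  2.23888717e-01]
 [-2.23888766e-01  1.37754811e-03 -9.74613730e-01]
 [-1.21767792e-04 -9.99999033e-01 -1.38545589e-03]]
cam in tool [-0.08218179 -0.15624827 -0.00104706]
```

carry_out:
  increments:
    - {"linear": [-0.047, -0.011, -0.03]}
    - {"linear": [-0.094, -0.022, -0.06]}
    - {"linear": [-0.141, -0.033, -0.09]}
    - {"linear": [-0.188, -0.044, -0.12]}
    - {"linear": [-0.235, -0.054, -0.15]}
  gripper: 1

```text
$.increments[0]: bad value
```

carry_out:
  increments:
    - {"linear": [-0.047, 0, -0.03]}
    - {"linear": [-0.094, 0, -0.06]}
    - {"linear": [-0.141, 0, -0.09]}
    - {"linear": [-0.188, 0, -0.12]}
    - {"linear": [-0.235, 0, -0.15]}

```text
$.increments[0]: bad value
```

```bash
cat > look.py <<'E'
import sys
from h import *
import pickle
n=sys.argv[1]
s=robot.read_state();p=robot.camera_params('wrist');im=robot.read_camera('wrist');print(s['tool_pos'],s['dq'].round(3).tolist(),s['t'])
cv2.imwrite(f'pics/{n}.png',im);pickle.dump((p,s),open(n+'.pkl','wb'))
E
python3 look.py w1
```

```text
[ 0.13429958 -0.58436107  0.22584583] [0.001, -0.001, -0.004, 0.002, 0.002, -0.0] 0.15
```

View pics/w1.png

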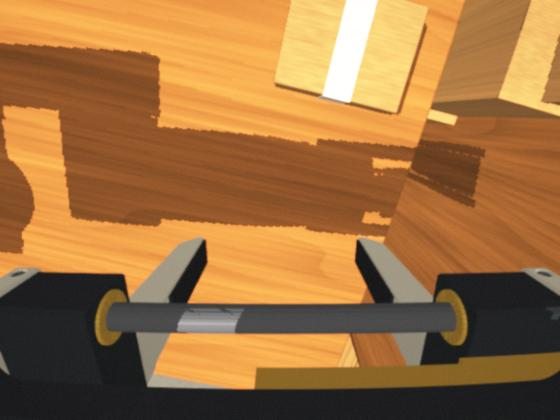

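carry_out:
  increments:
    - {"linear": [-0.047, -0.011, -0.03], "yaw": 0}
    - {"linear": [-0.094, -0.022, -0.06], "yaw": 0}
    - {"linear": [-0.141, -0.033, -0.09], "yaw": 0}
    - {"linear": [-0.188, -0.044, -0.12], "yaw": 0}
    - {"linear": [-0.235, -0.054, -0.15], "yaw": 0}
  gripper: 1

```text
t: 0.82
tool_pos: [0.3307, -0.3842, 0.2805]
orientation: [-0.238, 2.103, -2.101]
force: [0.9, -0.5, 0.6]
opening: 0.0929
```

carry_out:
  increments:
    - {"linear": [-0.047, 0, -0.03], "yaw": 0}
    - {"linear": [-0.094, 0, -0.06], "yaw": 0}
    - {"linear": [-0.141, 0, -0.09], "yaw": 0}
    - {"linear": [-0.188, 0, -0.12], "yaw": 0}
    - {"linear": [-0.235, 0, -0.15], "yaw": 0}

```text
t: 1.45
tool_pos: [0.5273, -0.184, 0.2807]
orientation: [-0.238, 2.103, -2.101]
force: [1.2, -1.0, -0.4]
opening: 0.0932
```

```bash
python3 look.py w1
```

```text
[ 0.5272772  -0.18395418  0.28070084] [0.776, 0.472, -0.466, -0.002, -0.012, 0.776] 1.45
```

View pics/w1.png

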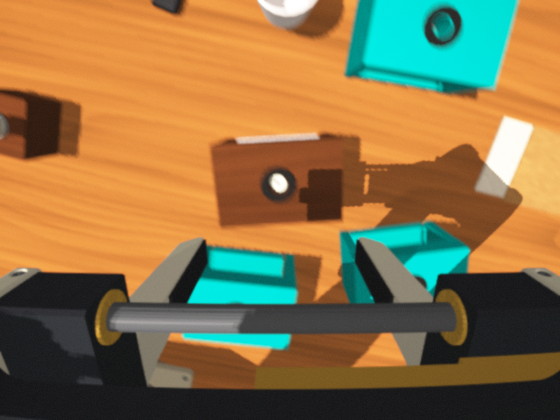

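```bash
python3 look.py w2;python3 look.py w3; python3 - <<'E'
import cv2
im=cv2.imread('pics/w3.png');cv2.imwrite('pics/w3c.png',cv2.resize(im[125:235,205:365],None,fx=5,fy=5,interpolation=cv2.INTER_CUBIC))
E
```

```text
[ 0.53066903 -0.17881982  0.28028311] [-0.071, -0.026, 0.034, -0.009, -0.0, -0.137] 1.5
[ 0.52880529 -0.18115132  0.28016814] [-0.075, -0.028, 0.029, -0.043, 0.011, -0.076] 1.55
```

View pics/w3c.png

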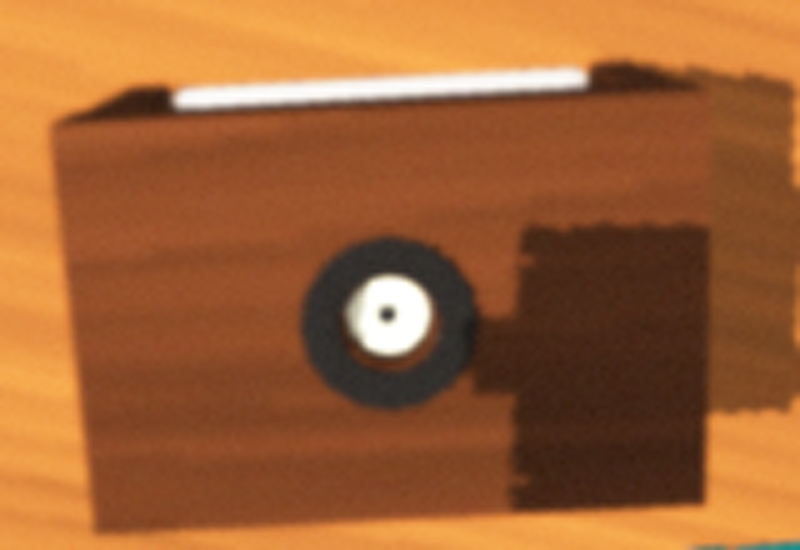

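Wrist view: bushing top at crop (389,315), ring centre (390,323), riser corners visible.

```bash
python3 - <<'E'
from h import *
import pickle
p,s=pickle.load(open('w3.pkl','rb'));f=lambda x,y:(205+(x+.5)/5-.5,125+(y+.5)/5-.5)
print('bush',atz(p,*f(389,315),.097))
for z in(.107,.112,.117):
    print('ring',z,atz(p,*f(389.5,323),z),np.linalg.norm(atz(p,*f(303,323),z)-atz(p,*f(476,323),z)))
X=np.array([atz(p,*f(*q),.105) for q in [(55,125),(708,90),(705,505),(97,532)]]);print(X,X.mean(0))
for i in range(4):
    d=X[(i+1)%4]-X[i];print(np.linalg.norm(d[:2]),np.degrees(np.arctan2(d[1],d[0])))
c,d=ray(p,280,200);print('cam',c)
plan([.515,.19,.28],-86.5)
E
```

```text
bush [ 0.5285459  -0.18204323  0.097     ]
ring 0.107 [ 0.52907342 -0.18199913  0.107     ] 0.04009911129491732
ring 0.112 [ 0.53027885 -0.18169295  0.112     ] 0.039490638345579414
ring 0.117 [ 0.53148429 -0.18138677  0.117     ] 0.03888216539624151
[[ 0.55606313 -0.09822799  0.105     ]
 [ 0.5971604  -0.23907701  0.105     ]
 [ 0.50194275 -0.26712836  0.105     ]
 [ 0.46116158 -0.12469347  0.105     ]] [ 0.52908197 -0.18228171  0.105     ]
0.1467222935141072 -73.73368332636485
0.09926368419735156 -163.58489780599663
0.14815802267487863 105.97718360713581
0.09852271901528699 15.582355098220646
cam [ 0.60851293 -0.16182161  0.43650611]
pos [ 0.5274 -0.1832  0.2802] jaw -76.83 y [-0.001  0.002 -1.   ] F [-0.08 -1.34  0.03] open 0.093 t 1.6 q6 [-0.43  0.    1.53  0.    1.62  0.91]
linear [-0.0729  0.0008 -0.3662] yaw 0.1687
```

carry_out:
  increments:
    - {"linear": [-0.0115, 0, -0.058], "yaw": 0.035}
    - {"linear": [-0.023, 0, -0.116], "yaw": 0.07}
    - {"linear": [-0.0345, 0, -0.174], "yaw": 0.105}
    - {"linear": [-0.046, 0, -0.232], "yaw": 0.14}
    - {"linear": [-0.0575, 0, -0.29], "yaw": 0.169}

```text
t: 2.22
tool_pos: [0.5169, 0.1128, 0.2808]
orientation: [-0.064, 2.193, -2.191]
force: [1.1, 0.3, 0.7]
opening: 0.0925
```

```bash
python3 - <<'E'
from h import *
plan([.515,.19,.24],-86.5)
E
```

```text
pos [0.5169 0.1128 0.2808] jaw -86.67 y [-0.     0.001 -1.   ] F [1.12 0.3  0.75] open 0.0925 t 2.23 q6 [ 0.12 -0.08  1.6   0.    1.62  1.63]
linear [-0.0026  0.0408 -0.0772] yaw -0.003
```

carry_out:
  increments:
    - {"linear": [-0.001, 0.02, -0.04], "yaw": 0}
    - {"linear": [-0.0026, 0.04, -0.077], "yaw": 0}
    - {"linear": [-0.0026, 0.04, -0.077], "yaw": 0}
    - {"linear": [-0.0026, 0.04, -0.077], "yaw": 0}

```text
t: 2.72
tool_pos: [0.5152, 0.1886, 0.2412]
orientation: [-0.063, 2.193, -2.192]
force: [-0.8, -0.0, -0.2]
opening: 0.093
```

```bash
python3 look.py w4; python3 - <<'E'
import cv2
im=cv2.imread('pics/w4.png');cv2.imwrite('pics/w4c.png',cv2.resize(im[90:250,180:380],None,fx=4,fy=4,interpolation=cv2.INTER_CUBIC)[:600])
E
```

```text
[0.51519384 0.18859324 0.24115223] [-0.016, -0.012, -0.01, 0.001, 0.0, 0.004] 2.725
```

View pics/w4c.png

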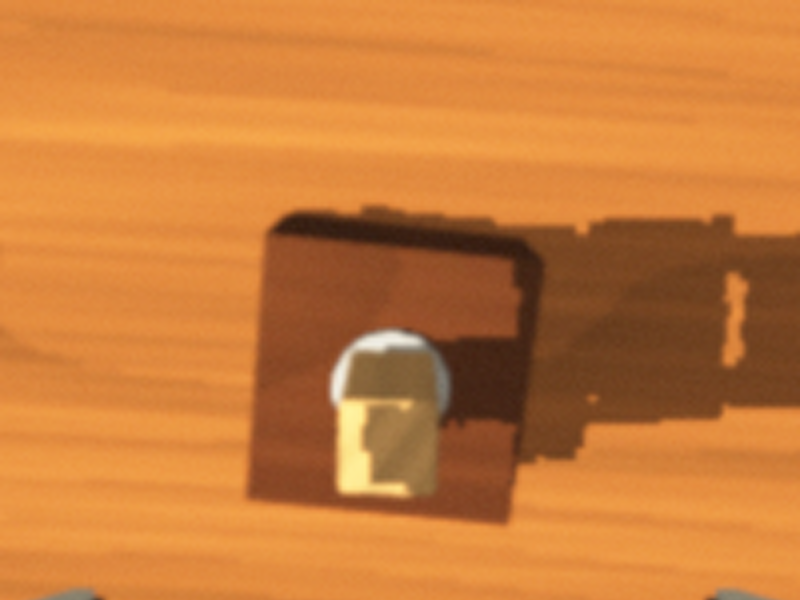

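```bash
python3 - <<'E'
from h import *
import pickle
p,s=pickle.load(open('w4.pkl','rb'));f=lambda x,y:(180+(x+.5)/4-.5,90+(y+.5)/4-.5)
for pts,z in [([(338,399),(438,400),(436,496),(338,494)],.132),([(268,232),(530,258),(508,522),(248,497)],.066)]:
    X=np.array([atz(p,*f(*q),z) for q in pts]);print(X.round(4),X.mean(0))
    for i in range(4):
        d=X[(i+1)%4]-X[i];print(np.linalg.norm(d[:2]),np.degrees(np.arctan2(d[1],d[0])))
print('collar',atz(p,*f(390,388),.072))
plan([.5155,.1885,.094],-88)
E
```

```text
[[0.5298 0.206  0.132 ]
 [0.5309 0.1827 0.132 ]
 [0.5073 0.1816 0.132 ]
 [0.5064 0.2051 0.132 ]] [0.51860267 0.19384173 0.132     ]
0.023349618126952344 -87.30600139886839
0.023666955337187084 -177.38939516910838
0.023454893112927755 92.05517523817167
0.023405832074821175 2.355535723530751
[[0.5602 0.2305 0.066 ]
 [0.5571 0.1566 0.066 ]
 [0.4779 0.1562 0.066 ]
 [0.4814 0.2345 0.066 ]] [0.51915975 0.19445747 0.066     ]
0.07399745870381516 -92.34810724998526
0.07919786547574155 -179.76031936930272
0.07839100766187783 87.47082873653534
0.07887360810070768 -2.941875178963284
collar [0.51869869 0.19393757 0.072     ]
pos [0.5155 0.1884 0.2416] jaw -86.75 y [ 0.001  0.001 -1.   ] F [ 0.05 -1.32 -0.11] open 0.0927 t 2.77 q6 [ 0.26 -0.01  1.61  0.    1.54  1.77]
linear [1.000e-04 1.476e-01 0.000e+00] yaw 0.0218
```

Wrist camera puts the grip at (0.5187, 0.1935), between the top and scene estimates. I'll descend there.

```bash
python3 - <<'E'
from h import *
plan([.5187,.1935,.095],-87.3)
E
```

```text
pos [0.5155 0.1884 0.2416] jaw -86.75 y [ 0.001  0.001 -1.   ] F [ 0.05 -1.32 -0.11] open 0.0927 t 2.77 q6 [ 0.26 -0.01  1.61  0.    1.54  1.77]
linear [-0.0033  0.1466 -0.0048] yaw 0.0096
```

carry_out:
  increments:
    - {"linear": [-0.0033, 0.03, -0.0048], "yaw": 0.01}
    - {"linear": [-0.0033, 0.07, -0.0048], "yaw": 0.01}
    - {"linear": [-0.0033, 0.11, -0.0048], "yaw": 0.01}
    - {"linear": [-0.0033, 0.135, -0.0048], "yaw": 0.01}
    - {"linear": [-0.0033, 0.1465, -0.0048], "yaw": 0.01}

```text
t: 3.4
tool_pos: [0.5186, 0.192, 0.0943]
orientation: [-0.05, 2.199, -2.199]
force: [-1.0, 0.5, 0.7]
opening: 0.0928
```

carry_out:
  increments:
    - {"linear": [0, 0, 0], "yaw": 0}
    - {"linear": [0, 0, 0], "yaw": 0}
    - {"linear": [0, 0, 0], "yaw": 0}
    - {"linear": [0, 0, 0], "yaw": 0}
    - {"linear": [0, 0, 0], "yaw": 0}
  gripper: 0
  newtons: 10

```text
t: 4.03
tool_pos: [0.5187, 0.1921, 0.0946]
orientation: [-0.049, 2.199, -2.198]
force: [0.8, 0.9, 0.2]
opening: 0.0475
```

```bash
python3 look.py w5; python3 -c "
from h import *
plan([.5187,.1935,.095],-87.3)"
```

```text
[0.51869993 0.19209834 0.09459662] [0.001, 0.002, 0.001, -0.002, -0.001, -0.001] 4.025
pos [0.5186 0.1921 0.0945] jaw -87.42 y [-0.  0. -1.] F [-0.16  0.59 -0.59] open 0.0438 t 4.08 q6 [0.26 0.11 1.76 0.   1.27 1.79]
linear [-0.0001 -0.0005 -0.0014] yaw -0.0021
```

View pics/w5.png

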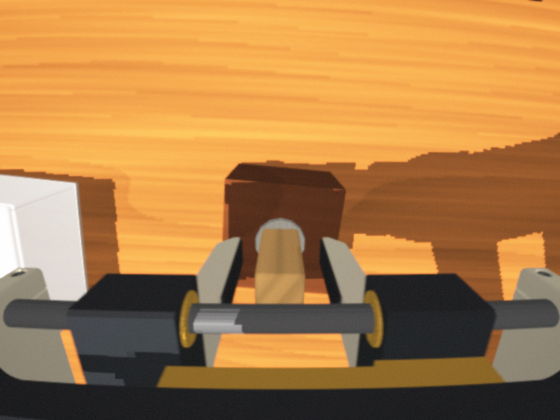

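The grip is centred at (280,260) between the pads and the fingers are still closing, so I keep closing.

carry_out:
  increments:
    - {"linear": [0, 0, 0], "yaw": 0}
    - {"linear": [0, 0, 0], "yaw": 0}
    - {"linear": [0, 0, 0], "yaw": 0}
    - {"linear": [0, 0, 0], "yaw": 0}
  gripper: 0
  newtons: 10

```text
t: 4.58
tool_pos: [0.5186, 0.1922, 0.0945]
orientation: [-0.05, 2.199, -2.198]
force: [-0.1, 1.0, -0.0]
opening: 0.0238
```

carry_out:
  increments:
    - {"linear": [0, 0, 0], "yaw": 0}
    - {"linear": [0, 0, 0], "yaw": 0}
  gripper: 0
  newtons: 55

```text
t: 4.82
tool_pos: [0.5186, 0.1921, 0.0945]
orientation: [-0.05, 2.199, -2.198]
force: [-0.0, -0.4, 0.8]
opening: 0.024
```

```bash
python3 look.py w6; python3 -c "
from h import *
s=robot.read_state();print(s['force'],s['wrist_torque'],s['opening'],s['tool_pos'])"
```

```text
[0.51861235 0.19213423 0.09447229] [-0.0, -0.0, -0.001, -0.0, -0.0, 0.002] 4.825
[ 0.04589557 -0.3479636  -0.14234753] [0.07902506 0.02329812 0.00693811] 0.023753331266365998 [0.51859959 0.19214296 0.09447425]
```

View pics/w6.png

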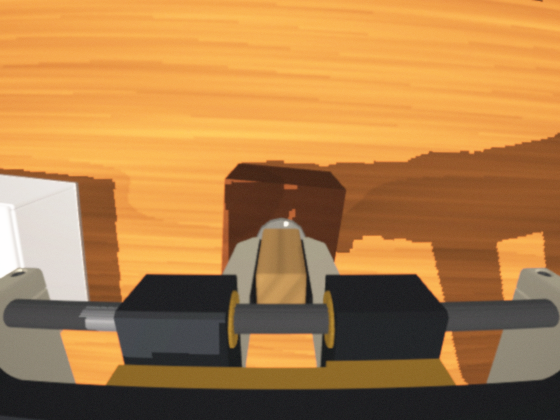

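Gripped at a 24 mm opening, drift centred. Now lift.

carry_out:
  increments:
    - {"linear": [0, -0.015, 0], "yaw": 0}
    - {"linear": [0, -0.04, 0], "yaw": 0}
    - {"linear": [0, -0.08, 0], "yaw": 0}
    - {"linear": [0, -0.12, 0], "yaw": 0}
    - {"linear": [0, -0.145, 0], "yaw": 0}

```text
t: 5.5
tool_pos: [0.5194, 0.1922, 0.2432]
orientation: [-0.046, 2.198, -2.196]
force: [-0.1, 0.2, -1.1]
opening: 0.0235
```

```bash
python3 look.py w7; python3 -c "
from h import *
plan([.5285,-.182,.24])"
```

```text
[0.51938783 0.19222528 0.24315385] [0.001, -0.075, -0.254, 0.002, 0.354, 0.0] 5.5
pos [0.5206 0.1926 0.2465] jaw -87.42 y [ 0.007  0.002 -1.   ] F [ 0.47 -0.11  1.67] open 0.024 t 5.55 q6 [ 0.26 -0.01  1.59  0.    1.55  1.79]
linear [0.009  0.0057 0.3745] yaw 0.0
```

View pics/w7.png

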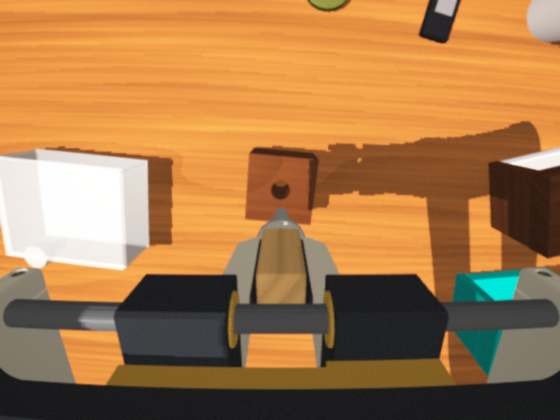

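carry_out:
  increments:
    - {"linear": [0.0015, 0, 0.06], "yaw": 0}
    - {"linear": [0.003, 0, 0.12], "yaw": 0}
    - {"linear": [0.0045, 0.0, 0.18], "yaw": 0}
    - {"linear": [0.006, 0.0, 0.24], "yaw": 0}
    - {"linear": [0.0075, 0, 0.3], "yaw": 0}

```text
t: 6.18
tool_pos: [0.5262, -0.1094, 0.2459]
orientation: [-0.041, 2.197, -2.193]
force: [0.3, 0.6, -1.7]
opening: 0.0239
```

```bash
python3 -c "
from h import *
plan([.5285,-.182,.225])
import cv2
im=cv2.imread('pics/w7.png');cv2.imwrite('pics/w7c.png',cv2.resize(im[145:245,220:340],None,fx=6,fy=6,interpolation=cv2.INTER_CUBIC))
"
```

```text
pos [ 0.5262 -0.1094  0.2459] jaw -87.41 y [ 0.008  0.002 -1.   ] F [ 0.29  0.65 -1.67] open 0.0239 t 6.17 q6 [-0.3  -0.05  1.64  0.    1.55  1.22]
linear [0.0011 0.0208 0.0727] yaw 0.0
```

View pics/w7c.png

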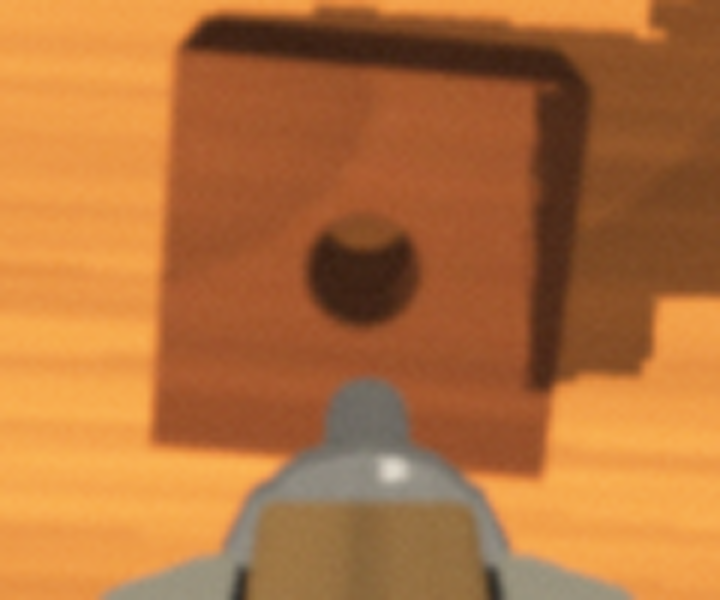

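carry_out:
  increments:
    - {"linear": [0.0005, 0.005, 0.03], "yaw": 0}
    - {"linear": [0.001, 0.015, 0.06], "yaw": 0}
    - {"linear": [0.001, 0.021, 0.073], "yaw": 0}
    - {"linear": [0.001, 0.021, 0.073], "yaw": 0}
    - {"linear": [0.001, 0.021, 0.073], "yaw": 0}

```text
t: 6.8
tool_pos: [0.5289, -0.1812, 0.2251]
orientation: [-0.042, 2.197, -2.192]
force: [0.2, 0.5, -0.2]
opening: 0.0235
```

carry_out:
  increments:
    - {"linear": [0, 0, 0], "yaw": 0}
    - {"linear": [0, 0, 0], "yaw": 0}

```text
t: 7.05
tool_pos: [0.5292, -0.1805, 0.2256]
orientation: [-0.042, 2.196, -2.191]
force: [-1.1, -0.3, -1.0]
opening: 0.0239
```

```bash
python3 look.py w8; python3 -c "
from h import *
plan([.5285,-.182,.225])
import cv2
im=cv2.imread('pics/w8.png');cv2.imwrite('pics/w8c.png',cv2.resize(im[145:245,220:340],None,fx=6,fy=6,interpolation=cv2.INTER_CUBIC))
"
```

```text
[ 0.5291801  -0.18046036  0.22558821] [-0.008, 0.005, 0.002, -0.001, -0.0, -0.002] 7.05
pos [ 0.5291 -0.1806  0.2255] jaw -87.31 y [ 0.008  0.002 -1.   ] F [ 0.22  0.47 -1.73] open 0.0238 t 7.1 q6 [-0.42  0.01  1.61  0.01  1.51  1.1 ]
linear [0.0007 0.0005 0.0013] yaw 0.0
```

View pics/w8c.png

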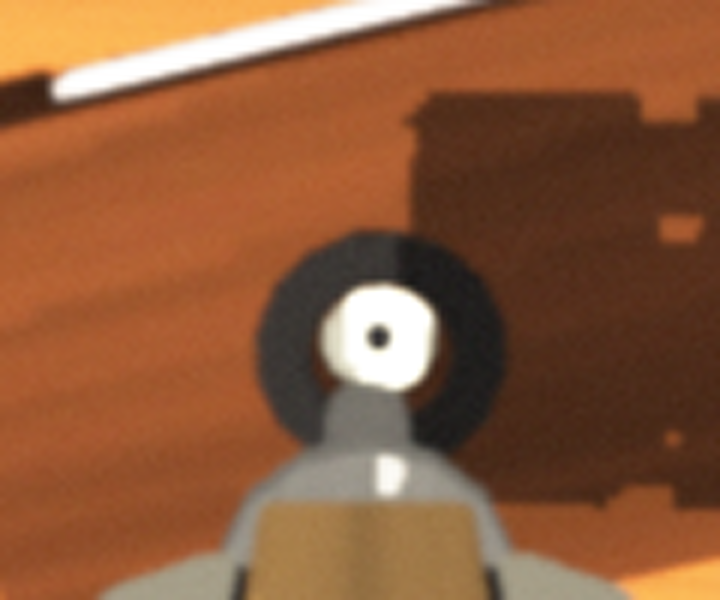

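```bash
python3 - <<'E'
from h import *
import pickle
p,s=pickle.load(open('w8.pkl','rb'));f=lambda x,y:(220+(x+.5)/6-.5,145+(y+.5)/6-.5)
R=Ro.from_rotvec(s['orientation']).as_matrix();tp=s['tool_pos']
b=atz(p,*f(378.5,337),.097);print('bush',b)
tz=tp[2]-.0865
for z in (tz-.002,tz,tz+.002):
    e=atz(p,*f(367.5,386),z);c=e-.006*(-R[:,0]);print('tip edge',e,'ctr',c,'tool',R.T@(c-tp))
print('nose width',np.linalg.norm(atz(p,*f(325,430),.145)-atz(p,*f(410,430),.145)))
for z in(.107,.112,.117):
    print('ring w',z,np.linalg.norm(atz(p,*f(257,345),z)-atz(p,*f(505,345),z)),atz(p,*f(381,230),z)+.021*R[:,0])
p,s=pickle.load(open('w7.pkl','rb'));R=Ro.from_rotvec(s['orientation']).as_matrix();tp=s['tool_pos']
print('hole',atz(p,*f(363,270),.066)); e=atz(p,*f(367,378),tp[2]-.0865);print('tip tool',R.T@(e+.006*R[:,0]-tp))
E
```

```text
bush [ 0.52916481 -0.1811927   0.097     ]
tip edge [ 0.53294043 -0.17918442  0.13708821] ctr [ 0.52694733 -0.1794672   0.13703585] tool [ 0.00295625  0.08853198 -0.00091742]
tip edge [ 0.53356539 -0.17915638  0.13908821] ctr [ 0.52757229 -0.17943916  0.13903585] tool [ 0.00231323  0.08653752 -0.00092002]
tip edge [ 0.53419036 -0.17912834  0.14108821] ctr [ 0.52819725 -0.17941112  0.14103585] tool [ 0.0016702   0.08454306 -0.00092263]
nose width 0.01213607909458981
ring w 0.107 0.0404962554121195 [ 0.52881905 -0.18151851  0.10681672]
ring w 0.112 0.039761462488240217 [ 0.52990504 -0.18143167  0.11181672]
ring w 0.117 0.03902666956436088 [ 0.53099103 -0.18134483  0.11681672]
hole [0.51820951 0.19407347 0.066     ]
tip tool [ 0.00108505  0.08651837 -0.00101516]
```

```bash
python3 -c "
from h import *
plan([.5305,-.1824,.195])"
```

```text
pos [ 0.5291 -0.1806  0.2255] jaw -87.31 y [ 0.008  0.002 -1.   ] F [ 0.22  0.47 -1.73] open 0.0238 t 7.1 q6 [-0.42  0.01  1.61  0.01  1.51  1.1 ]
linear [-0.001   0.0305  0.0019] yaw 0.0
```

carry_out:
  increments:
    - {"linear": [-0.001, 0.005, 0.002], "yaw": 0}
    - {"linear": [-0.001, 0.015, 0.002], "yaw": 0}
    - {"linear": [-0.001, 0.025, 0.002], "yaw": 0}
    - {"linear": [-0.001, 0.0305, 0.002], "yaw": 0}
    - {"linear": [-0.001, 0.0305, 0.002], "yaw": 0}

```text
t: 7.72
tool_pos: [0.53, -0.1823, 0.1941]
orientation: [-0.044, 2.197, -2.191]
force: [0.4, -0.8, -1.7]
opening: 0.0239
```

```bash
python3 look.py w9; python3 -c "
from h import *
plan([.5305,-.1824,.195])
import cv2
im=cv2.imread('pics/w9.png');cv2.imwrite('pics/w9c.png',cv2.resize(im[145:245,220:340],None,fx=6,fy=6,interpolation=cv2.INTER_CUBIC))
"
```

```text
[ 0.52997295 -0.18234098  0.19405438] [-0.001, -0.009, -0.017, -0.004, 0.007, -0.0] 7.725
pos [ 0.5303 -0.1825  0.1947] jaw -87.31 y [ 0.008  0.003 -1.   ] F [-0.51  0.54 -1.19] open 0.0238 t 7.78 q6 [-0.43  0.03  1.65  0.01  1.45  1.1 ]
linear [-0.0002 -0.0003 -0.0001] yaw 0.0
```

View pics/w9c.png

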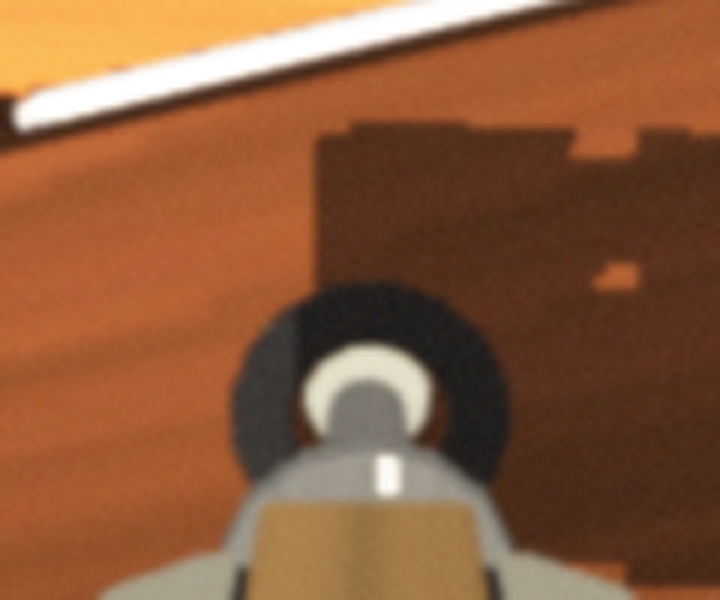

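```bash
python3 - <<'E'
from h import *
import pickle
p,s=pickle.load(open('w9.pkl','rb'));f=lambda x,y:(220+(x+.5)/6-.5,145+(y+.5)/6-.5)
R=Ro.from_rotvec(s['orientation']).as_matrix();tp=s['tool_pos'];X=R[:,0]
print('bush',atz(p,*f(367.5,343),.097)+.0095*X, 'w',np.linalg.norm(atz(p,*f(303,400),.097)-atz(p,*f(432,400),.097)))
for tz in(tp[2]-.0845,tp[2]-.0865,tp[2]-.0885):print('tip',atz(p,*f(367,379),tz)+.006*X)
for z in(.107,.112,.117):print('ring',atz(p,*f(370,282),z)+.021*X)
plan([.5305,-.1824,.195])
E
```

```text
bush [ 0.52820834 -0.18124083  0.09693153] w 0.019595361155138998
tip [ 0.52992719 -0.18110708  0.10951114]
tip [ 0.52930754 -0.18113267  0.10751114]
tip [ 0.5286879  -0.18115826  0.10551114]
ring [ 0.52868402 -0.18158956  0.10684865]
ring [ 0.52993524 -0.18153077  0.11184865]
ring [ 0.53118647 -0.18147197  0.11684865]
pos [ 0.5303 -0.1825  0.1947] jaw -87.31 y [ 0.008  0.003 -1.   ] F [-0.51  0.54 -1.19] open 0.0238 t 7.78 q6 [-0.43  0.03  1.65  0.01  1.45  1.1 ]
linear [-0.0002 -0.0003 -0.0001] yaw 0.0
```

carry_out:
  increments:
    - {"linear": [0.0005, 0.002, 0], "yaw": 0}
    - {"linear": [0.0005, 0.004, 0], "yaw": 0}
    - {"linear": [0.0005, 0.006, 0], "yaw": 0}
    - {"linear": [0.0005, 0.0075, 0], "yaw": 0}
    - {"linear": [0.0005, 0.0085, 0], "yaw": 0}

```text
t: 8.4
tool_pos: [0.5298, -0.1825, 0.1861]
orientation: [-0.043, 2.197, -2.191]
force: [0.5, -0.9, -1.4]
opening: 0.0239
```

carry_out:
  increments:
    - {"linear": [0, 0.001, 0], "yaw": 0}
    - {"linear": [0, 0.002, 0], "yaw": 0}
    - {"linear": [0, 0.003, 0], "yaw": 0}
    - {"linear": [0, 0.003, 0], "yaw": 0}

```text
t: 8.9
tool_pos: [0.5298, -0.1824, 0.183]
orientation: [-0.043, 2.197, -2.191]
force: [0.8, -0.4, -0.6]
opening: 0.024
```

carry_out:
  increments:
    - {"linear": [0, 0.001, 0], "yaw": 0}
    - {"linear": [0, 0.002, 0], "yaw": 0}
    - {"linear": [0, 0.003, 0], "yaw": 0}
    - {"linear": [0, 0.003, 0], "yaw": 0}

```text
t: 9.4
tool_pos: [0.5305, -0.1828, 0.1813]
orientation: [-0.041, 2.195, -2.191]
force: [-1.1, 1.0, 7.0]
opening: 0.0237
```

carry_out:
  increments:
    - {"linear": [0, 0.001, 0], "yaw": 0}
    - {"linear": [0, 0.002, 0], "yaw": 0}
    - {"linear": [0, 0.003, 0], "yaw": 0}
    - {"linear": [0, 0.004, 0], "yaw": 0}

```text
t: 9.9
tool_pos: [0.5308, -0.183, 0.1794]
orientation: [-0.039, 2.193, -2.192]
force: [-5.1, 1.8, 14.1]
opening: 0.0236
```

```bash
python3 look.py w10; python3 -c "
from h import *
plan([.5298,-.1824,.1794])
print(robot.read_state()['wrist_torque'])
import cv2
im=cv2.imread('pics/w10.png');cv2.imwrite('pics/w10c.png',cv2.resize(im[145:245,220:340],None,fx=6,fy=6,interpolation=cv2.INTER_CUBIC))
"
```

```text
[ 0.53084051 -0.1830294   0.17942576] [0.001, 0.005, 0.008, 0.001, -0.014, 0.0] 9.9
pos [ 0.5308 -0.183   0.1792] jaw -87.31 y [ 0.011  0.001 -1.   ] F [-4.9   0.61 12.21] open 0.0238 t 9.95 q6 [-0.43  0.04  1.67  0.01  1.42  1.1 ]
linear [ 0.001  -0.0002 -0.0006] yaw 0.0
[0.42729727 1.18807804 0.03153787]
```

View pics/w10c.png

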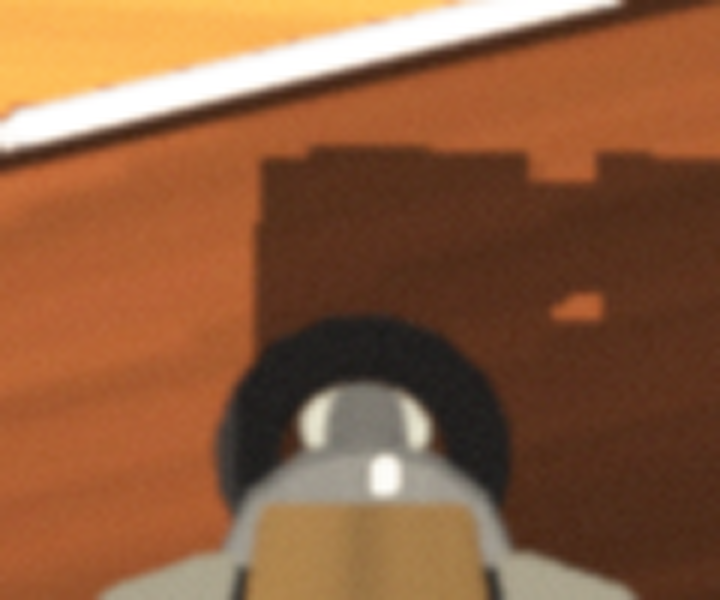

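carry_out:
  increments:
    - {"linear": [0.0007, 0.001, 0], "yaw": 0}
    - {"linear": [0.0013, 0.001, 0], "yaw": 0}
    - {"linear": [0.0013, 0.001, 0], "yaw": 0}

```text
t: 10.32
tool_pos: [0.5302, -0.1831, 0.1795]
orientation: [-0.037, 2.192, -2.191]
force: [0.1, 1.7, 6.2]
opening: 0.0236
```

carry_out:
  increments:
    - {"linear": [0.0002, 0.001, -0.0003], "yaw": 0}
    - {"linear": [0.0003, 0.002, -0.0005], "yaw": 0}
    - {"linear": [0.0003, 0.003, -0.0005], "yaw": 0}
    - {"linear": [0.0003, 0.0035, -0.0005], "yaw": 0}

```text
t: 10.82
tool_pos: [0.5305, -0.1829, 0.1783]
orientation: [-0.036, 2.19, -2.191]
force: [-4.3, 2.0, 13.7]
opening: 0.024
```

```bash
python3 -c "
from h import *
plan([.5298,-.1824,.1794])
print(robot.read_state()['wrist_torque'])"
```

```text
pos [ 0.5305 -0.1829  0.1783] jaw -87.3 y [ 0.015 -0.    -1.   ] F [-4.35  2.05 13.67] open 0.024 t 10.82 q6 [-0.43  0.04  1.67  0.01  1.42  1.1 ]
linear [ 0.0007 -0.0011 -0.0006] yaw 0.0
[0.47867505 1.27508149 0.03792306]
```

carry_out:
  increments:
    - {"linear": [0.0006, 0.0015, 0], "yaw": 0}
    - {"linear": [0.0008, 0.0025, 0], "yaw": 0}
    - {"linear": [0.001, 0.0033, 0], "yaw": 0}
    - {"linear": [0.001, 0.004, 0], "yaw": 0}
    - {"linear": [0.001, 0.0043, 0], "yaw": 0}

```text
t: 11.45
tool_pos: [0.5302, -0.1832, 0.1746]
orientation: [-0.034, 2.188, -2.191]
force: [1.7, 0.2, 5.0]
opening: 0.0239
```

```bash
python3 -c "
from h import *
plan([.5298,-.1824,.1794])
print(robot.read_state()['wrist_torque'])"
```

```text
pos [ 0.5302 -0.1832  0.1746] jaw -87.3 y [ 0.016 -0.001 -1.   ] F [1.69 0.15 5.03] open 0.0239 t 11.45 q6 [-0.43  0.04  1.68  0.01  1.41  1.09]
linear [ 0.0003 -0.0048 -0.0008] yaw 0.0
[ 0.08717594 -0.60019391 -0.04216561]
```

carry_out:
  increments:
    - {"linear": [0, 0.0014, 0], "yaw": 0}
    - {"linear": [0, 0.0027, 0], "yaw": 0}
    - {"linear": [0, 0.0039, 0], "yaw": 0}
    - {"linear": [0, 0.005, 0], "yaw": 0}
    - {"linear": [0, 0.006, 0], "yaw": 0}

```text
t: 12.08
tool_pos: [0.5304, -0.1832, 0.1686]
orientation: [-0.033, 2.188, -2.191]
force: [1.3, -0.5, 4.7]
opening: 0.0239
```

```bash
python3 look.py w11; python3 -c "
from h import *
plan([.5298,-.1824,.1794])
print(robot.read_state()['wrist_torque'])
import cv2
im=cv2.imread('pics/w11.png');cv2.imwrite('pics/w11c.png',cv2.resize(im[145:245,220:340],None,fx=6,fy=6,interpolation=cv2.INTER_CUBIC))
"
```

```text
[ 0.53044164 -0.18320146  0.16864349] [-0.002, 0.005, 0.008, 0.001, -0.015, 0.001] 12.075
pos [ 0.5304 -0.1832  0.1684] jaw -87.3 y [ 0.016 -0.001 -1.   ] F [1.01 0.62 4.72] open 0.0237 t 12.12 q6 [-0.43  0.04  1.69  0.01  1.4   1.09]
linear [ 0.0004 -0.011  -0.0008] yaw 0.0
[ 0.05179597 -0.40221255 -0.00871736]
```

View pics/w11c.png

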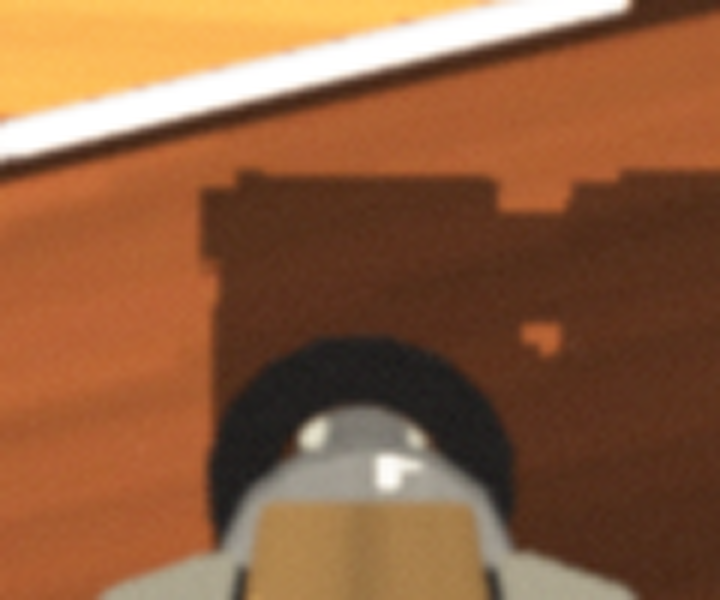

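carry_out:
  increments:
    - {"linear": [0.0003, 0.0014, -0.0003], "yaw": 0}
    - {"linear": [0.0006, 0.0027, -0.0006], "yaw": 0}
    - {"linear": [0.0006, 0.0039, -0.0006], "yaw": 0}
    - {"linear": [0.0006, 0.0048, -0.0006], "yaw": 0}
    - {"linear": [0.0006, 0.0055, -0.0006], "yaw": 0}

```text
t: 12.75
tool_pos: [0.5302, -0.1827, 0.1632]
orientation: [-0.033, 2.187, -2.191]
force: [1.6, 0.3, 5.6]
opening: 0.0239
```

carry_out:
  increments:
    - {"linear": [0, 0.0012, 0], "yaw": 0}
    - {"linear": [0, 0.0022, 0], "yaw": 0}
    - {"linear": [0, 0.0032, 0], "yaw": 0}
    - {"linear": [0, 0.004, 0], "yaw": 0}

```text
t: 13.25
tool_pos: [0.5302, -0.1828, 0.1594]
orientation: [-0.033, 2.187, -2.191]
force: [-0.0, 0.9, 8.2]
opening: 0.0239
```

carry_out:
  increments:
    - {"linear": [0.0001, 0.0012, 0], "yaw": 0}
    - {"linear": [0.0001, 0.0022, 0], "yaw": 0}
    - {"linear": [0.0001, 0.0032, 0], "yaw": 0}
    - {"linear": [0.0001, 0.004, 0], "yaw": 0}

```text
t: 13.75
tool_pos: [0.5299, -0.1827, 0.1554]
orientation: [-0.034, 2.188, -2.191]
force: [-0.9, 0.3, 5.9]
opening: 0.0236
```

```bash
python3 look.py w12; python3 -c "
from h import *
plan([.5298,-.1824,.1794])
print(robot.read_state()['wrist_torque'])
import cv2
im=cv2.imread('pics/w12.png');cv2.imwrite('pics/w12c.png',cv2.resize(im[145:245,220:340],None,fx=6,fy=6,interpolation=cv2.INTER_CUBIC))
"
```

```text
[ 0.52985811 -0.18268549  0.15543673] [-0.0, 0.007, 0.006, 0.001, -0.012, -0.001] 13.75
pos [ 0.5298 -0.1827  0.1553] jaw -87.31 y [ 0.016 -0.001 -1.   ] F [-0.26  0.14  5.99] open 0.0241 t 13.8 q6 [-0.43  0.05  1.7   0.01  1.37  1.1 ]
linear [-0.0004 -0.0241 -0.0002] yaw 0.0
[0.16659198 0.08538378 0.04800774]
```

View pics/w12c.png

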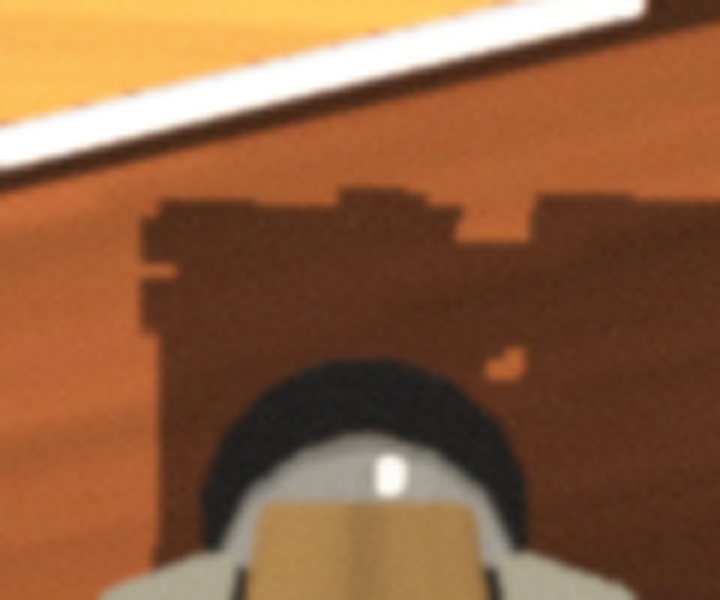

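carry_out:
  increments:
    - {"linear": [0.0001, 0.0012, 0], "yaw": 0}
    - {"linear": [0.0001, 0.0022, 0], "yaw": 0}
    - {"linear": [0.0001, 0.0032, 0], "yaw": 0}
    - {"linear": [0.0001, 0.004, 0], "yaw": 0}

```text
t: 14.3
tool_pos: [0.5297, -0.1826, 0.1512]
orientation: [-0.034, 2.188, -2.191]
force: [1.2, 0.9, 4.5]
opening: 0.0237
```

carry_out:
  increments:
    - {"linear": [0.0001, 0.001, 0], "yaw": 0}
    - {"linear": [0.0001, 0.002, 0], "yaw": 0}
    - {"linear": [0.0001, 0.003, 0], "yaw": 0}
    - {"linear": [0.0001, 0.003, 0], "yaw": 0}

```text
t: 14.8
tool_pos: [0.5292, -0.1825, 0.1475]
orientation: [-0.035, 2.19, -2.191]
force: [-0.4, 0.9, -0.7]
opening: 0.0237
```

The push force has vanished, so the bushing appears to have dropped. Now I feel for the ring.

carry_out:
  increments:
    - {"linear": [0, 0.001, 0], "yaw": 0}
    - {"linear": [0, 0.002, 0], "yaw": 0}
    - {"linear": [0, 0.003, 0], "yaw": 0}
    - {"linear": [0, 0.003, 0], "yaw": 0}

```text
t: 15.3
tool_pos: [0.5291, -0.1824, 0.1443]
orientation: [-0.035, 2.19, -2.191]
force: [0.1, -0.3, -1.6]
opening: 0.0241
```

carry_out:
  increments:
    - {"linear": [0, 0.001, 0], "yaw": 0}
    - {"linear": [0, 0.002, 0], "yaw": 0}
    - {"linear": [0, 0.0025, 0], "yaw": 0}
    - {"linear": [0, 0.0025, 0], "yaw": 0}

```text
t: 15.8
tool_pos: [0.5291, -0.1824, 0.1418]
orientation: [-0.036, 2.19, -2.191]
force: [0.7, 0.4, -1.1]
opening: 0.0236
```

carry_out:
  increments:
    - {"linear": [0, 0.001, 0], "yaw": 0}
    - {"linear": [0, 0.002, 0], "yaw": 0}
    - {"linear": [0, 0.0025, 0], "yaw": 0}
    - {"linear": [0, 0.0025, 0], "yaw": 0}

```text
t: 16.3
tool_pos: [0.5292, -0.1824, 0.1392]
orientation: [-0.036, 2.19, -2.191]
force: [-0.3, 0.6, -1.4]
opening: 0.0237
```

```bash
python3 look.py w13; python3 -c "
from h import *
plan([.5298,-.1824,.1794])
print(robot.read_state()['wrist_torque'])
cv2.imwrite('pics/s13.png',robot.read_camera('scene')[130:250,150:300].repeat(4,0).repeat(4,1))"
```

```text
[ 0.52915688 -0.18236948  0.13921515] [0.001, -0.001, -0.002, -0.001, 0.0, -0.001] 16.3
pos [ 0.5292 -0.1824  0.1392] jaw -87.31 y [ 0.014 -0.    -1.   ] F [ 0.37 -0.02 -0.7 ] open 0.0239 t 16.35 q6 [-0.43  0.07  1.72  0.01  1.34  1.1 ]
linear [-0.0012 -0.0401  0.0001] yaw 0.0
[ 0.00168821  0.03240837 -0.00945274]
```

View pics/s13.png

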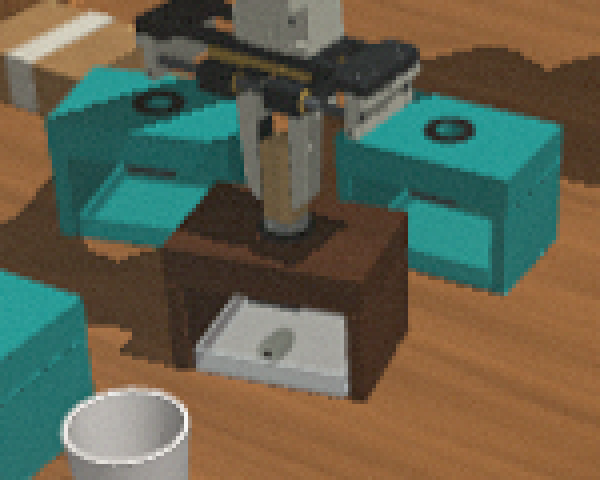

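The bushing lies in the clear tray at scene crop (275,345), and the collar is just above the ring. I keep lowering until contact.

carry_out:
  increments:
    - {"linear": [0, 0.001, 0], "yaw": 0}
    - {"linear": [0, 0.0018, 0], "yaw": 0}
    - {"linear": [0, 0.0025, 0], "yaw": 0}
    - {"linear": [0, 0.0025, 0], "yaw": 0}

```text
t: 16.9
tool_pos: [0.5292, -0.1824, 0.1371]
orientation: [-0.035, 2.19, -2.191]
force: [-1.3, 1.1, 2.0]
opening: 0.0234
```

carry_out:
  increments:
    - {"linear": [0, 0.001, 0], "yaw": 0}
    - {"linear": [0, 0.002, 0], "yaw": 0}
    - {"linear": [0, 0.0025, 0], "yaw": 0}
    - {"linear": [0, 0.0025, 0], "yaw": 0}
    - {"linear": [0, 0.0025, 0], "yaw": 0}

```text
t: 17.52
tool_pos: [0.5294, -0.1825, 0.1361]
orientation: [-0.035, 2.189, -2.191]
force: [-5.9, 2.3, 11.5]
opening: 0.0237
```

carry_out:
  increments:
    - {"linear": [0.0005, 0.0018, 0], "yaw": 0}
    - {"linear": [0.0005, 0.002, 0], "yaw": 0}
    - {"linear": [0.0005, 0.002, 0], "yaw": 0}
    - {"linear": [0.0005, 0.002, 0], "yaw": 0}

```text
t: 18.02
tool_pos: [0.5294, -0.1825, 0.136]
orientation: [-0.034, 2.188, -2.191]
force: [-6.1, 3.5, 13.8]
opening: 0.024
```

```bash
python3 look.py w14; python3 -c "
from h import *
plan([.5292,-.1824,.26])
print(robot.read_state()['wrist_torque'])"
```

```text
[ 0.52936169 -0.18247311  0.13599791] [-0.001, -0.001, -0.0, 0.0, 0.0, -0.0] 18.025
pos [ 0.5293 -0.1825  0.136 ] jaw -87.29 y [ 0.016 -0.001 -1.   ] F [-4.88  3.39 13.55] open 0.0234 t 18.07 q6 [-0.43  0.07  1.72  0.01  1.34  1.09]
linear [-1.90e-03 -1.24e-01  1.00e-04] yaw 0.0
[0.73584962 1.39646403 0.00530119]
```

View pics/w14.png

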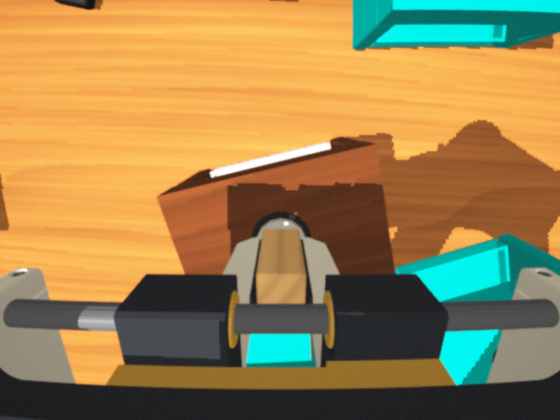

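The collar is firmly seated at about 15 N. Now I withdraw straight up.

carry_out:
  increments:
    - {"linear": [0, -0.004, 0], "yaw": 0}
    - {"linear": [-0.0002, -0.014, 0], "yaw": 0}
    - {"linear": [-0.0004, -0.027, 0], "yaw": 0}
    - {"linear": [-0.0006, -0.04, 0], "yaw": 0}
    - {"linear": [-0.0006, -0.04, 0], "yaw": 0}

```text
t: 18.7
tool_pos: [0.5303, -0.1828, 0.1779]
orientation: [-0.031, 2.185, -2.191]
force: [0.5, -0.9, -1.7]
opening: 0.0237
```

carry_out:
  increments:
    - {"linear": [-0.0002, -0.015, 0], "yaw": 0}
    - {"linear": [-0.0005, -0.035, 0], "yaw": 0}
    - {"linear": [-0.0009, -0.06, 0], "yaw": 0}
    - {"linear": [-0.001, -0.07, 0], "yaw": 0}
    - {"linear": [-0.001, -0.07, 0], "yaw": 0}

```text
t: 19.32
tool_pos: [0.5306, -0.1829, 0.2493]
orientation: [-0.029, 2.183, -2.191]
force: [0.7, 0.0, -1.7]
opening: 0.024
```

```bash
python3 -c "
from h import *
plan([.5190,.1915,.25])
print(robot.read_state()['wrist_torque'])"
```

```text
pos [ 0.5306 -0.1829  0.2493] jaw -87.29 y [ 0.021 -0.003 -1.   ] F [ 0.65  0.01 -1.65] open 0.024 t 19.32 q6 [-0.43 -0.    1.59  0.01  1.54  1.1 ]
linear [-0.0062 -0.0021 -0.3745] yaw 0.0
[ 0.05144773  0.01643243 -0.01598012]
```

carry_out:
  increments:
    - {"linear": [-0.001, 0, -0.05], "yaw": 0}
    - {"linear": [-0.002, 0, -0.11], "yaw": 0}
    - {"linear": [-0.003, 0, -0.17], "yaw": 0}
    - {"linear": [-0.004, 0, -0.22], "yaw": 0}
    - {"linear": [-0.004, 0, -0.24], "yaw": 0}

```text
t: 19.95
tool_pos: [0.5222, 0.0597, 0.2471]
orientation: [-0.034, 2.184, -2.19]
force: [0.2, -0.5, -0.3]
opening: 0.0233
```

carry_out:
  increments:
    - {"linear": [-0.001, 0, -0.05], "yaw": 0}
    - {"linear": [-0.002, 0, -0.1], "yaw": 0}
    - {"linear": [-0.002, 0, -0.135], "yaw": 0}
    - {"linear": [-0.002, 0, -0.135], "yaw": 0}
    - {"linear": [-0.002, 0, -0.135], "yaw": 0}

```text
t: 20.58
tool_pos: [0.5171, 0.1941, 0.2457]
orientation: [-0.036, 2.183, -2.191]
force: [-0.2, -1.5, -0.7]
opening: 0.0234
```

```bash
python3 -c "
from h import *
plan([.518,.1933,.17])
print(robot.read_state()['wrist_torque'])"
```

```text
pos [0.5171 0.1941 0.2457] jaw -87.11 y [ 0.018 -0.003 -1.   ] F [-0.25 -1.52 -0.73] open 0.0234 t 20.57 q6 [ 0.27 -0.02  1.61 -0.01  1.54  1.79]
linear [0.0005 0.0757 0.0006] yaw 0.0
[ 0.01832838  0.03989254 -0.00813533]
```

carry_out:
  increments:
    - {"linear": [0.0002, 0.015, 0.0005], "yaw": 0}
    - {"linear": [0.0003, 0.035, 0.0006], "yaw": 0}
    - {"linear": [0.0005, 0.055, 0.0006], "yaw": 0}
    - {"linear": [0.0005, 0.07, 0.0006], "yaw": 0}
    - {"linear": [0.0005, 0.07, 0.0006], "yaw": 0}

```text
t: 21.2
tool_pos: [0.5167, 0.1928, 0.1735]
orientation: [-0.04, 2.184, -2.194]
force: [-0.0, -0.3, -1.6]
opening: 0.0235
```

```bash
python3 look.py w15; python3 -c "
from h import *
plan([.518,.1933,.16])
import cv2
im=cv2.imread('pics/w15.png');cv2.imwrite('pics/w15c.png',cv2.resize(im[145:245,220:340],None,fx=6,fy=6,interpolation=cv2.INTER_CUBIC))
"
```

```text
[0.51667277 0.19284838 0.17345867] [0.003, -0.02, -0.039, 0.001, 0.019, 0.001] 21.2
pos [0.5174 0.1931 0.1749] jaw -87.12 y [ 0.016 -0.004 -1.   ] F [-0.05 -0.75 -1.1 ] open 0.0237 t 21.25 q6 [ 0.27  0.02  1.7  -0.01  1.41  1.79]
linear [-0.0004  0.0149 -0.0002] yaw 0.0
```

View pics/w15c.png

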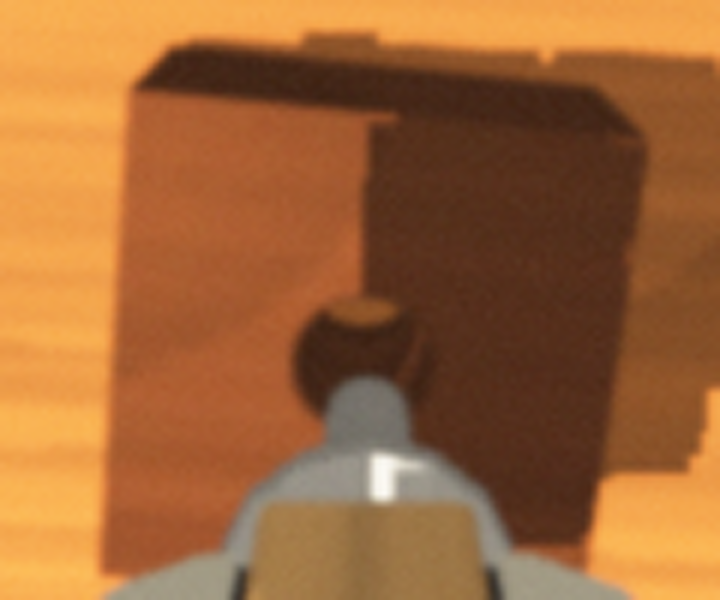

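```bash
python3 - <<'E'
from h import *
import pickle
p,s=pickle.load(open('w15.pkl','rb'));f=lambda x,y:(220+(x+.5)/6-.5,145+(y+.5)/6-.5)
R=Ro.from_rotvec(s['orientation']).as_matrix();tp=s['tool_pos'];X=R[:,0]
print('hole',atz(p,*f(363.5,296),.066)+.011*X,'w',np.linalg.norm(atz(p,*f(294,362),.066)-atz(p,*f(433,362),.066)))
for tz in(tp[2]-.0855,tp[2]-.0865,tp[2]-.0875):print('tip',atz(p,*f(367.5,377),tz)+.006*X)
E
```

```text
hole [0.51869004 0.19395393 0.06584635] w 0.021838609130158844
tip [0.51718677 0.19339263 0.08787486]
tip [0.51688599 0.19337123 0.08687486]
tip [0.51658522 0.19334983 0.08587486]
```

```bash
python3 -c "
from h import *
plan([.5187,.1933,.135]); plan([.5187,.1933,.1])"
```

```text
pos [0.5174 0.1931 0.1749] jaw -87.12 y [ 0.016 -0.004 -1.   ] F [-0.05 -0.75 -1.1 ] open 0.0237 t 21.25 q6 [ 0.27  0.02  1.7  -0.01  1.41  1.79]
linear [-0.0007  0.0399 -0.0003] yaw 0.0
pos [0.5174 0.1931 0.1749] jaw -87.12 y [ 0.016 -0.004 -1.   ] F [-0.05 -0.75 -1.1 ] open 0.0237 t 21.25 q6 [ 0.27  0.02  1.7  -0.01  1.41  1.79]
linear [-0.0001  0.0749 -0.0005] yaw 0.0
```

carry_out:
  increments:
    - {"linear": [-0.0012, 0.005, -0.0002], "yaw": 0}
    - {"linear": [-0.001, 0.015, -0.0003], "yaw": 0}
    - {"linear": [-0.0009, 0.025, -0.0003], "yaw": 0}
    - {"linear": [-0.0007, 0.035, -0.0003], "yaw": 0}
    - {"linear": [-0.0007, 0.035, -0.0003], "yaw": 0}

```text
t: 21.88
tool_pos: [0.5177, 0.1931, 0.1384]
orientation: [-0.04, 2.184, -2.194]
force: [1.3, -0.7, -0.4]
opening: 0.0236
```

carry_out:
  increments:
    - {"linear": [0.0001, 0.007, 0], "yaw": 0}
    - {"linear": [0.0002, 0.014, 0], "yaw": 0}
    - {"linear": [0.0003, 0.02, 0], "yaw": 0}
    - {"linear": [0.0004, 0.025, 0], "yaw": 0}
    - {"linear": [0.0004, 0.025, 0], "yaw": 0}

```text
t: 22.5
tool_pos: [0.5173, 0.1928, 0.1128]
orientation: [-0.041, 2.184, -2.195]
force: [0.6, -0.2, -1.7]
opening: 0.0239
```

```bash
python3 -c "
from h import *
plan([.5187,.1933,.0945])"
```

```text
pos [0.5173 0.1928 0.1128] jaw -87.11 y [ 0.013 -0.005 -1.   ] F [ 0.56 -0.18 -1.66] open 0.0239 t 22.5 q6 [ 0.27  0.08  1.76 -0.01  1.3   1.79]
linear [-0.0011  0.0183 -0.0005] yaw 0.0
```

carry_out:
  increments:
    - {"linear": [-0.001, 0.004, -0.0004], "yaw": 0}
    - {"linear": [-0.001, 0.008, -0.0004], "yaw": 0}
    - {"linear": [-0.001, 0.012, -0.0004], "yaw": 0}
    - {"linear": [-0.001, 0.015, -0.0004], "yaw": 0}
    - {"linear": [-0.001, 0.015, -0.0004], "yaw": 0}

```text
t: 23.12
tool_pos: [0.5183, 0.1931, 0.0974]
orientation: [-0.042, 2.184, -2.196]
force: [0.5, 0.6, -0.1]
opening: 0.024
```

carry_out:
  increments:
    - {"linear": [0, 0.001, 0], "yaw": 0}
    - {"linear": [0, 0.002, 0], "yaw": 0}
    - {"linear": [0, 0.003, 0], "yaw": 0}
    - {"linear": [0, 0.003, 0], "yaw": 0}

```text
t: 23.62
tool_pos: [0.5184, 0.1932, 0.0946]
orientation: [-0.042, 2.184, -2.195]
force: [0.2, -0.7, 1.1]
opening: 0.0237
```

carry_out:
  increments:
    - {"linear": [0, 0.0008, 0], "yaw": 0}
    - {"linear": [0, 0.0012, 0], "yaw": 0}
    - {"linear": [0, 0.0012, 0], "yaw": 0}
    - {"linear": [0, 0.0012, 0], "yaw": 0}

```text
t: 24.12
tool_pos: [0.5185, 0.1932, 0.0946]
orientation: [-0.041, 2.184, -2.195]
force: [-4.4, -1.9, 8.4]
opening: 0.0239
```

```bash
python3 look.py w16; python3 -c "
from h import *
plan([.5187,.1933,.0945])
import cv2
im=cv2.imread('pics/w16.png');cv2.imwrite('pics/w16c.png',cv2.resize(im[145:245,220:340],None,fx=6,fy=6,interpolation=cv2.INTER_CUBIC))
"
```

```text
[0.51849164 0.19319371 0.09456717] [0.001, -0.0, -0.0, 0.001, 0.001, 0.001] 24.125
pos [0.5185 0.1932 0.0946] jaw -87.11 y [ 0.013 -0.005 -1.   ] F [-3.77 -2.43  8.94] open 0.0238 t 24.18 q6 [ 0.27  0.1   1.77 -0.01  1.26  1.79]
linear [-0.0002  0.0001 -0.0001] yaw 0.0
```

View pics/w16c.png

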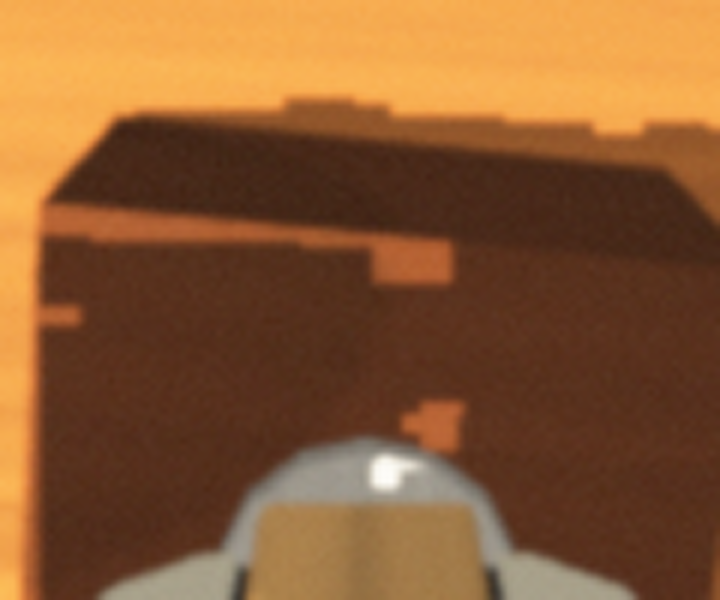

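The collar is down on the wood: z is back at 0.0946 and there is 8 N of upward reaction. I relax, then open gently.

carry_out:
  increments:
    - {"linear": [0, 0, 0], "yaw": 0}
    - {"linear": [0, 0, 0], "yaw": 0}
  newtons: 10

```text
t: 24.42
tool_pos: [0.5186, 0.1932, 0.0946]
orientation: [-0.041, 2.184, -2.195]
force: [-0.6, -0.5, 0.9]
opening: 0.0239
```

carry_out:
  increments:
    - {"linear": [0, 0, 0], "yaw": 0}
    - {"linear": [0, 0, 0], "yaw": 0}
    - {"linear": [0, 0, 0], "yaw": 0}
    - {"linear": [0, 0, 0], "yaw": 0}
    - {"linear": [0, 0, 0], "yaw": 0}
  gripper: 0.75

```text
t: 25.05
tool_pos: [0.5187, 0.1932, 0.0946]
orientation: [-0.041, 2.184, -2.195]
force: [-0.1, -0.2, -0.7]
opening: 0.0678
```

```bash
python3 look.py w17; python3 -c "
from h import *
plan([.5187,.1933,.25])"
```

```text
[0.51866659 0.1932385  0.09461816] [-0.001, 0.0, 0.001, -0.001, 0.0, 0.002] 25.05
pos [0.5187 0.1932 0.0946] jaw -87.11 y [ 0.013 -0.005 -1.   ] F [-0.09 -0.01  0.72] open 0.069 t 25.1 q6 [ 0.27  0.1   1.77 -0.01  1.26  1.79]
linear [-0.002  -0.1554  0.0007] yaw 0.0
```

View pics/w17.png

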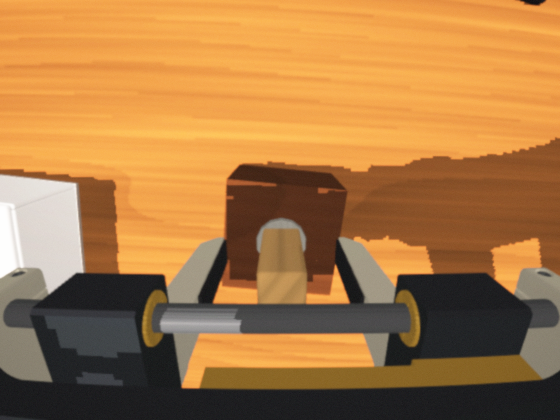

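The drift stands free, with the pads clear on both sides. I retreat upward.

carry_out:
  increments:
    - {"linear": [0, -0.02, 0], "yaw": 0}
    - {"linear": [-0.001, -0.06, 0], "yaw": 0}
    - {"linear": [-0.0015, -0.11, 0], "yaw": 0}
    - {"linear": [-0.002, -0.155, 0], "yaw": 0}
    - {"linear": [-0.002, -0.155, 0], "yaw": 0}

```text
t: 25.72
tool_pos: [0.5213, 0.1948, 0.2567]
orientation: [-0.03, 2.182, -2.187]
force: [0.2, 0.6, 0.1]
opening: 0.0698
```

carry_out:
  increments:
    - {"linear": [0, 0, 0], "yaw": 0}
    - {"linear": [0, 0, 0], "yaw": 0}
    - {"linear": [0, 0, 0], "yaw": 0}

```text
t: 26.1
tool_pos: [0.5206, 0.1947, 0.2556]
orientation: [-0.032, 2.182, -2.189]
force: [1.2, 0.9, -1.0]
opening: 0.0698
```

```bash
python3 look.py w18; python3 -c "
from h import *
s=robot.read_camera('scene');w=cv2.imread('pics/w18.png')
a=cv2.resize(s[130:280,150:380],None,fx=3,fy=3,interpolation=cv2.INTER_CUBIC)
cv2.imwrite('pics/s18.png',a)
cv2.imwrite('pics/w18c.png',cv2.resize(w[90:240,180:380],None,fx=4,fy=4,interpolation=cv2.INTER_CUBIC))"
```

```text
[0.52064665 0.19466993 0.25555909] [0.001, 0.002, -0.0, 0.0, 0.001, 0.0] 26.1
```

View pics/s18.png

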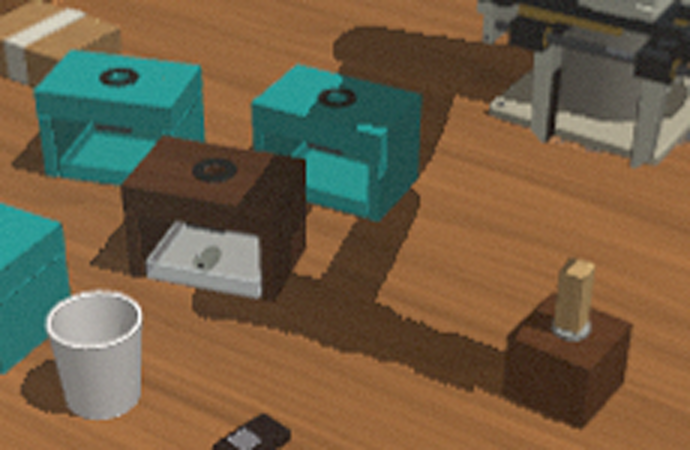

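View pics/w18c.png

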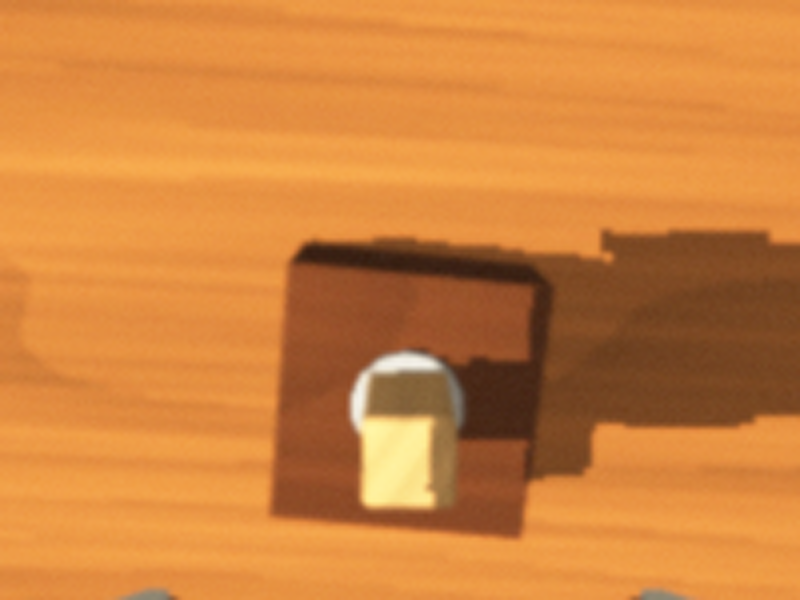

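The drift stands upright in the stand with its collar on the wood. The bushing is in the tray at scene crop (207,257). The cup and opener look undisturbed. I'm handing in the job.

```bash
python3 -c "
from h import *
print(robot.close_job())"
```

```text
the job is handed in; nothing more can be done
None
```

I pushed the bushing out of the riser and put the drift back in its stand, then handed the job in at about 26 s of the 72 s allowed. No verdict was reported.

- **Push:** I worked on the dark wood riser; the three turquoise ones are look-alikes and I left them alone. The bushing slid at 10 mm/s or less. The highest wrist force I read while pushing was about 14 N, and it then dropped out of the bore.
- **Seating on the ring:** The collar pressed on the ring with about 15 N for roughly half a second.
- **Return:** I lowered the drift into the stand until the collar touched the wood (8–9 N), eased off, opened the gripper and backed away upward.

**Last checks:**
- **Drift:** The pictures show it upright in the stand with its collar on the wood, and the gripper is about 0.12 m above it.
- **Bushing:** It is lying in the clear tray.
- **Bystanders:** The cup and opener look unmoved. I did not re-measure the puck or the acrylic box, but nothing went near them.

**Disagreements and limits:**
- **Cameras:** The scene and top cameras differed by about 8 mm at the drift and 15 mm at the bore. I used the wrist camera, whose readings fell between the two.
- **Tool tilt:** It crept up to about 0.02 rad during pressing. The drift followed it but stands free now.
- **Forces:** I could read them only between moves, so short peaks in between were not seen.

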